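# Unclip a filter housing, take out the filter and snap the cover back on

## Robot

A 6-joint arm with a two-finger parallel gripper is mounted at the origin on a cart in front of the work surface, level with it; the furniture and walls round the work are solid. World frame = base frame: x ahead of the robot, y to its left, z up, the work surface at z = 0. Lengths are in mm, angles in rad, forces in N, time in s.
With the tool pointing down it reaches from about 325 to 900 mm from the base axis. Payload 6.1 kg.
Tool frame: the origin (TCP) lies at the very end of the fingers, on their centre line; the grasp point (between the pads) lies 19 mm behind it (pinch_z is the distance from the TCP to the grasp point, in mm); z points along the fingers, y is the line along which they close (so a half turn about z gives the same grasp; the last joint's range is limited). The gripper opens to 85 mm and grips with 20 to 120 N. Pads are 22 mm wide; open, the fingers measure 114 mm over their backs; the gripper's body (76 mm by 85 mm) begins 54 mm behind the grasp point. The pads swing forward as they close: fully open they stand 13 mm farther back than shut.
Start: joints at [1.049, 0.22, 1.526, -0, 1.395, -0.126], TCP at [240.964, 576.673, 231.3] pointing down, gripper open.
Joint ranges: [-2.98, 2.98], [-0.91, 2.08], [0.09, 2.57], [-1.24, 4.39], [0.2, 2.65], [-2.68, 2.68]. Speed limits (rad/s): [2.57, 2.57, 3.01, 3.14, 3.14, 3.14].

## Interface

Orientations are given as [roll, pitch, yaw] about the fixed x, y, z axes, in that order (R = Rz(yaw) Ry(pitch) Rx(roll)).
In Python, from station import * gives the robot as it stands. The module is installed in compiled form; this text tells all that it offers.
- The arm moves only by the tool drive_tool, never from a script. Its argument "moves" is a list that holds one entry, the list of rows, each a list of 7 numbers: the turn, a rotation vector about the world's x, y, z in degrees, then the shift along the world's x, y, z in cm, then the opening, from 0 (shut) to 1 (fully open). A call has 1 to 10 rows; each row is the pose to reach, as a shift and turn from the pose commanded when the call began; what a row does not reach only later rows make up. A row lasts 1/10 s, in which the tool goes at most 50 mm and 8.59 degrees, less where a joint would pass 70% of its speed; a pose out of reach is approached as far as the arm can. A call with a gripper value outside its range is refused whole. The fingers move at their own pace and stop on an object; the grip force is fixed at half the most. Time passes only in rows, so rows that repeat a pose let the fingers close. It gives the time, the measured TCP pose, the force, the opening and the grip force at its end, in the units of the state.
- get_state(): the state, without advancing time (a new reading comes with each control period).
- grab_frame(name): name is "scene" or "top"; returns the picture (420x560x3 uint8, red, green, blue); there is no depth.
- camera_info(name): a dict with "fovy" (degrees; the focal length in pixels is half the picture's height over the tangent of half this angle, whatever the lens; pixels are square), "cx", "cy" (the principal point, pixels), "position" and "attitude" of the camera in the world. Camera axes: x right, y down, z forward; pixel columns grow to the right and rows downward; lengths in mm; the calibration is good to about 2 mm. A picture is of the moment at which its call begins. camera_info takes no time and is no camera call.
- finish_job(): hands the job in; it is judged then, once.
The state is a dict: "t": time; "qpos": joint angles; "dq": joint speeds; "effort": joint torques, N m; "position": TCP position; "orientation": TCP orientation; "wrist_force": force on the tool from outside, world axes, zero at the start; "torque": the same for the moment, N m; "grip_width": finger opening in mm; "finger_force": force on a finger pad.
Only numpy, scipy, OpenCV 4.12 (cv2) and the standard library are available. Lean on these libraries where they do the work, as an engineer would, in place of code of your own. Each camera call takes 0.05 s, during which the arm holds its last target. There are 200 camera calls.

## Task

Take the filter out for washing: squeeze the two snap tabs on the filter housing's cover inward, lift the cover off and lay it right way up on the bench, clear of the housing; then lift the filter out and stand it upright in the tray. Then pick the cover up again by its middle rib with the tabs left free, set it back over the housing's opening and press it down until both tabs snap in, and let go. Leave the other things on the bench alone.

Things in the scene. Friction and masses are not known exactly. Their poses are not given: they have to be found in the camera images.
- housing: Grey metal filter housing fixed to the bench, box 170 (x) x 114 (y) x 100 mm high, a pipe stub (48 mm across, 30 mm long) at each x end. Hollow: walls and floor 5 mm; its top is a 6 mm deck with an opening of 120 (x) x 64 (y) mm in the middle. Origin: centre of the underside, on the bench; z up. Place and yaw vary; it and the tray may have swapped places.
- cover: Loose aluminium cover, about 0.29 kg: plate 146 (x) x 92 (y) x 5 mm. Origin: centre of the plate's underside; z up. Snapped on, the origin is 100 mm above the housing's, axes agreeing (a half turn about z fits too). In the middle stands a grip rib with a snap tab on either side (y). It cannot be pulled off unless both tabs are pressed in. See window for its pegs.
- window (a point): Middle of the housing's opening, level with the top of its deck, 100 mm above the housing's origin; axes as the housing. Four tapered guide pegs under the cover, at its x = +-52.5, y = +-24.5 mm, 30 mm long, 5 mm thick at the tip and 12 mm at the root, enter it with 1.5 mm play. On the bench the cover stands level on them, its origin 30 mm high.
- rib_top (a point): Middle of the top of the cover's grip rib, 52 mm above the cover's origin. Axes as the cover. The rib is 12 mm thick (x), 26 mm wide (y) and rises 23 mm above the tabs, so it can be gripped across its 12 mm above them. To snap the cover on, press it down with about 8 to 15 N: the hooks' ramps push the tabs in and they spring back under the deck.
- tab_left (a joint): Snap tab at the cover's +y side: how far it is pressed in, toward the rib, in m: 0 free, 0.007 at its stop. Its hook, 4 mm under the deck's edge, is clear from 0.0045. It springs back by itself: 1.8 N at 0, 4.6 N at the stop.
- tab_right (a joint): The same for the snap tab at the cover's -y side.
- tab_left_paddle (a point): Middle of the outer face of the +y tab's upright paddle: 24 mm wide (x), from 5 to 29 mm above the cover's origin, with a step 1.5 mm proud at its foot, up to 9 mm. The point is 26 mm (y) from the cover's middle, 19 mm above its origin. Over their outer faces the paddles measure 52 mm, pressed in 38 mm. One pinch along y squeezes both; keep it while lifting the cover.
- tab_right_paddle (a point): The same point on the -y tab.
- filter: Loose filter cartridge, 0.15 to 0.31 kg: 96 (x) x 44 (y) x 59 mm high, paper pleats between two grey end plates, standing upright on the housing's floor, hidden by the cover. Origin: centre of its underside; z up. On top a pull rib 12 mm thick (x), 24 mm wide (y), from 59 to 85 mm above the origin. It comes straight up through the opening.
- filter_rib (a point): Middle of the top of the filter's pull rib, 85 mm above the filter's origin.
- tray: Empty open steel tray fixed to the bench, 200 (x) x 150 (y) x 28 mm high, walls and floor 4 mm. Origin: centre of its underside. Place and yaw vary. The bench to the right of the hoses, round x = 0.57, y = -0.29 m, is always bare and has room for the cover.
- wrench_11: Bystander: dark open-ended wrench, 133 mm long, 4 mm thick, lying flat. Origin: centre of its underside.
- oil_bottle: Bystander: oil bottle with spout, 53 mm across, 142 mm high, standing. Origin: centre of its underside.
- sanding_discs: Bystander: small stack of sanding discs, 78 mm across, 9 mm high. Origin: centre of its underside.

How it is judged:
By the outcome, as a careful person would: the job done as asked, in the order asked, and still so for the second after the job is handed in, with the robot touching nothing.
It also fails if it takes over 72 s, if anything falls off the work surface, if the arm or the gripper's body presses on something with over 40 N, if the wrist force passes 120 N, or if a joint passes its speed limit or range.

## Working session

There is one attempt and no reset: what is moved stays moved. The work goes in short steps, Python scripts to look and compute and a tool call to move; the robot and the scene stay as the last step left them, time stands still between calls to the robot, and variables do not carry over. Pictures are saved under pics/ and viewed, at most 10 in all, crops included, and the job is handed in when it is done.

Besides the shell and the picture viewer there is one more tool, called after "Call:" by a JSON object that holds its "method" and its "body", one argument or row to a line. drive_tool: Moves the arm, as the interface text tells. Its arguments: {"type":"object","properties":{"moves":{"type":"array","items":{"type":"array","items":{"type":"array","items":{"type":"number"}}}}},"required":["moves"]}

```bash
mkdir -p pics
python3 - <<'E'
from station import *
import cv2
for n in("scene","top"):
    f=grab_frame(n); cv2.imwrite(f"pics/{n}0.png",f[:,:,::-1]); print(n,camera_info(n))
print(get_state())
E
```

```text
scene {'fovy': 44.16820464315087, 'cx': 281.9259027346342, 'cy': 216.22490872164352, 'position': array([  44.60432147, -682.74313294,  808.47109114]), 'attitude': array([-2.17266075e+00, -3.55932561e-05, -6.07927642e-01])}
top {'fovy': 42.43519357740895, 'cx': 282.1386828620887, 'cy': 205.3013490961311, 'position': array([ 542.37730377,  179.97481105, 1153.68774665]), 'attitude': array([-3.04576236, -0.00704426, -1.54697054])}
{'t': 0.1, 'qpos': array([ 1.04886676e+00,  2.21154634e-01,  1.52748873e+00,  1.33248771e-05,
        1.39469787e+00, -1.26118379e-01]), 'dq': array([ 7.82992534e-04,  9.17657398e-05, -2.24468418e-03,  1.06520571e-03,
       -1.12060540e-04,  5.10643529e-04]), 'effort': array([ 2.65001967e-03, -4.98245859e+01, -3.90546298e+01, -1.06358452e-04,
        5.58705753e-03, -2.57506629e-07]), 'position': array([240.71220036, 576.2024271 , 230.30828788]), 'orientation': array([-3.13985961e+00, -2.32954020e-04,  2.74577891e+00]), 'wrist_force': array([-0.93553964, -0.6967677 ,  0.22884086]), 'torque': array([-0.00226923,  0.02976669,  0.04847365]), 'finger_force': 0.0, 'grip_width': 85.37965442637118}
```

View pics/scene0.png

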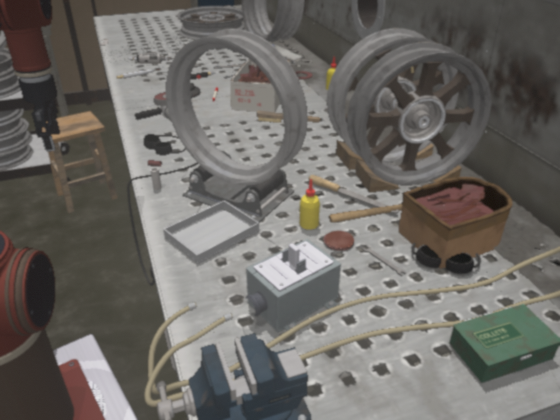

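View pics/top0.png

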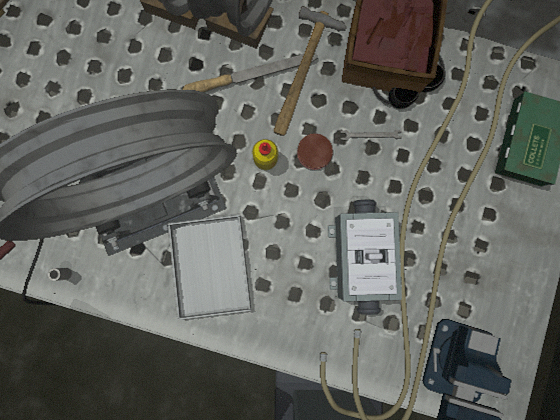

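The scene view shows the grey housing with its bright cover at about (293,275), the tray at (212,230), the oil bottle at (310,210) and the discs at (339,240). The top view shows the cover at about (370,257), long side vertical, the tray at (213,268), and the hoses right of the housing at x≈405.

```bash
cat > h.py <<'E'
from station import *
import cv2, numpy as np
from scipy.spatial.transform import Rotation as Ro
def cam(n):
    c=camera_info(n); return c, Ro.from_euler('xyz',c['attitude']).as_matrix(), 210/np.tan(np.radians(c['fovy']/2))
def ray(n,px,z):
    c,R,f=cam(n); px=np.atleast_2d(px).astype(float)
    d=np.c_[(px[:,0]-c['cx'])/f,(px[:,1]-c['cy'])/f,np.ones(len(px))]@R.T
    p=c['position']; return p+d*((z-p[2])/d[:,2])[:,None]
def proj(n,P):
    c,R,f=cam(n); q=(np.atleast_2d(P)-c['position'])@R
    return np.c_[f*q[:,0]/q[:,2]+c['cx'],f*q[:,1]/q[:,2]+c['cy']]
def quad(n,mask,z,show=True):
    cs,_=cv2.findContours(mask.astype(np.uint8),cv2.RETR_EXTERNAL,cv2.CHAIN_APPROX_NONE)
    c=max(cs,key=cv2.contourArea)[:,0,:]
    W=ray(n,c,z)[:,:2].astype(np.float32); (cx,cy),(w,h),a=cv2.minAreaRect(W)
    if w<h: w,h,a=h,w,a+90
    return (cx,cy),(w,h),(a+90)%180-90
def save(n,name,box=None,k=1):
    f=grab_frame(n)[:,:,::-1]
    if box: f=f[box[1]:box[3],box[0]:box[2]]
    cv2.imwrite(f"pics/{name}.png",cv2.resize(f,None,fx=k,fy=k,interpolation=cv2.INTER_CUBIC))
E
python3 - <<'E'
from h import *
f=grab_frame("top").astype(int)
g=f.min(2); print(g[257,340:405], g[200:310,355])
m=np.zeros(g.shape,bool); s=np.s_[205:310,335:405]; m[s]=g[s]>190
m=cv2.morphologyEx(m.astype(np.uint8),cv2.MORPH_CLOSE,np.ones((5,5)))
print(quad("top",m,105))
f=grab_frame("top")
t=np.zeros(g.shape,bool)
g2=f.min(2); print(g2[268,160:265])
im=cv2.imread("pics/top0.png")
a=cv2.resize(im[195:325,325:425],None,fx=4,fy=4,interpolation=cv2.INTER_CUBIC)
b=cv2.resize(im[205:330,155:265],None,fx=3.5,fy=4.16,interpolation=cv2.INTER_CUBIC)
cv2.imwrite("pics/crop1.png",np.hstack([a,b]))
E
```

```text
[ 51  79 119 118 121 115 111 145 195 192 191 188 193 194 176  91  78  64
 105 109  98 106  49 107 155 110  71  71 103 166 188 191 187 188 184 184
 185 181 186 186 184 183 129  32  33  86 118  97 156 200 190 190 187 195
 177 113 109 117 120 111  94  98  96  83  43] [110  32  53  58  57  47  41  42  46  51  46  37  50  78 125 123 117 122
 114 139 200 190 193 191 188 193 189 195 192 189 183 184 189 193 184 132
 148 184 186 188 195 192 187 188 187 189 192 192 196 181  38  71  71  59
  75  91  91  91  99 108 111 134 117 114 200 196 189 188 191 189 189 188
 189 187 189 187 190 185 192 186 188 186 185 187 190 190 161 134 149 159
 161 195 190 195 177  60 106 106 108 109 102  65  77  76  96 128  58  53
  53  55]
((549.8040771484375, 1.4630050659179688), (142.20497131347656, 88.28756713867188), 2.686210870742798)
[133 129 117 124 138 140 144 140 138 142 139 138 153 164 116  51  97 117
 111 137 168 167 160 160 162 162 159 162 159 159 163 159 159 158 161 164
 164 164 166 163 156 166 162 164 165 166 162 162 163 154 161 160 166 166
 163 170 166 165 167 165 165 165 164 162 166 164 165 165 163 161 168 161
 162 164 166 168 165 167 164 165 166 164 167 167 164 134  72  98 105 105
 124 149 152 156 150 140 154 156 152 146 149 150 149 150 140]
```

View pics/crop1.png

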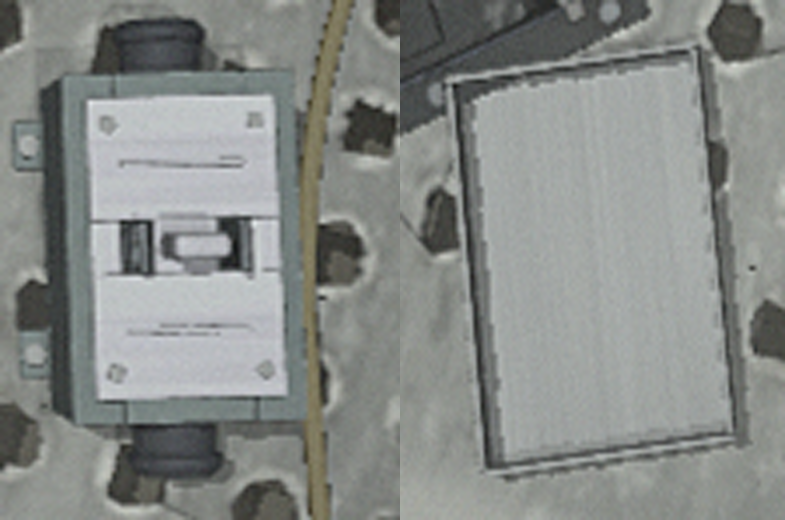

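The crop shows the cover plate with corner bolts, the rib in its middle at about (375.5,256) in full-image pixels, the two slots for the tabs on either side, and the empty tray to the left. Next I locate the tray and cross-check the rib.

Run:
```python
from h import *
print("rib",ray("top",[[375.3,255.9]],152), "tabs? plate", ray("top",[[370,257]],105))
t=[[168.4,224.2],[240.7,216.3],[253.6,310.8],[179.9,318]]
T=ray("top",t,28)[:,:2]; print(T,T.mean(0)); 
for a,b in((0,1),(1,2)): d=T[b]-T[a]; print(np.linalg.norm(d),np.degrees(np.arctan2(d[1],d[0])))
print("bare",proj("top",[[570,-290,0],[497,-244,0],[643,-336,0]]))
# scene check: plate projected corners at yaw 2.7
c,s=np.cos(.047),np.sin(.047)
P=[[549.8+c*x-s*y,1.5+s*x+c*y,105] for x,y in((73,46),(73,-46),(-73,-46),(-73,46))]+[[549.8,1.5,152]]
print(proj("scene",P)); q=proj("scene",P)
f=grab_frame("scene")[:,:,::-1].copy()
for u in q: cv2.circle(f,tuple(int(round(v*16)) for v in u),12,(0,0,255),-1,shift=4)
s1=cv2.resize(f[225:335,235:355],None,fx=4,fy=4)
f2=grab_frame("top")[:,:,::-1].copy()
for u in proj("top",P): cv2.circle(f2,tuple(int(round(v*16)) for v in u),12,(0,0,255),-1,shift=4)
s2=cv2.resize(f2[205:315,335:410],None,fx=4,fy=4)
cv2.imwrite("pics/chk.png",np.hstack([s1,s2]))
```

```text
rib [[549.20925597   1.04517742 152.        ]] tabs? plate [[547.16898124   2.88435861 105.        ]]
[[605.45548965 410.26643588]
 [625.59034741 260.47286159]
 [431.945818   227.9758099 ]
 [413.92824168 378.3263684 ]] [519.22997418 319.26036894]
151.1407535883614 -82.34433970109055
196.35239275022207 -170.47350209632438
bare [[499.00678732 249.56062916]
 [477.8456896  283.5970761 ]
 [519.90483326 215.94728633]]
[[305.77373758 239.60494363]
 [333.30259533 260.21557528]
 [278.89871237 288.5802915 ]
 [252.51763599 265.02528852]
 [293.43133114 245.06040658]]
```

View pics/chk.png

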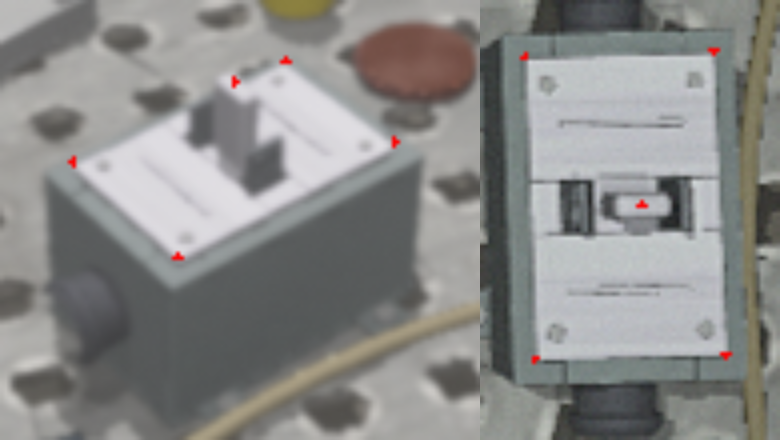

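Both projections land on the cover corners and rib, so the cover is at about (550, 1.3), yaw 2.7°. The tray is at about (519, 319), yaw 8.6°. Moving above the cover.

Call:
{"method": "drive_tool", "body": {
  "moves": [
    [[0,0,25.4,30.9,-57.5,-2,0.85],[0,0,25.4,30.9,-57.5,-2,0.85],[0,0,25.4,30.9,-57.5,-2,0.85],[0,0,25.4,30.9,-57.5,-2,0.85],[0,0,25.4,30.9,-57.5,-2,0.85],[0,0,25.4,30.9,-57.5,-2,0.85],[0,0,25.4,30.9,-57.5,-2,0.85],[0,0,25.4,30.9,-57.5,-2,0.85],[0,0,25.4,30.9,-57.5,-2,0.85],[0,0,25.4,30.9,-57.5,-2,0.85]]
  ]
}}

```text
t: 1.3
position: [475.8, 139.3, 216.5]
orientation: [3.141, 0.001, -3.094]
wrist_force: [1.6, 0.5, 0.1]
grip_width: 72.4
finger_force: 0.0
```

Call:
{"method": "drive_tool", "body": {
  "moves": [
    [[0,0,0,7.24,-13.5,-3,0.85],[0,0,0,7.24,-13.5,-3,0.85],[0,0,0,7.24,-13.5,-3,0.85],[0,0,0,7.24,-13.5,-3,0.85],[0,0,0,7.24,-13.5,-3,0.85],[0,0,0,7.24,-13.5,-3,0.85]]
  ]
}}

```text
t: 1.9
position: [547.1, 6.9, 186.2]
orientation: [3.141, -0.0, -3.094]
wrist_force: [0.1, 0.3, -0.4]
grip_width: 72.5
finger_force: 0.0
```

Run:
```python
from h import *
s=get_state();print(s['position'],np.degrees(s['orientation']),s['qpos'])
save("scene","s1",(215,170,375,335),4) if 0 else save("scene","s1",(220,190,360,300),5)
```

```text
[547.11103801   6.93392496 186.22227997] [ 1.79965590e+02 -2.22971062e-02 -1.77271103e+02] [-1.31799430e-01  7.20896470e-02  1.77829539e+00  5.42474674e-04
  1.29169775e+00 -1.75037345e+00]
```

View pics/s1.png

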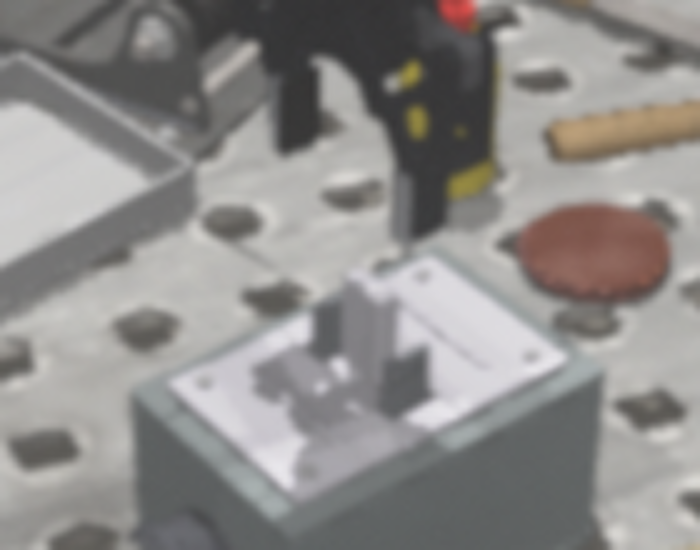

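The gripper hangs above the cover, fingers spaced along the cover's y (finger tips at about (279,218) and (302,236) full-image). The measured TCP is 3–6 mm off the cover centre, so I'll correct that while descending.

Call:
{"method": "drive_tool", "body": {
  "moves": [
    [[0,0,0,0.3,-0.56,-2,0.85],[0,0,0,0.3,-0.56,-3,0.85],[0,0,0,0.3,-0.56,-5,0.85],[0,0,0,0.3,-0.56,-6.5,0.85],[0,0,0,0.3,-0.56,-7,0.85],[0,0,0,0.3,-0.56,-7.3,0.85],[0,0,0,0.3,-0.56,-7.3,0.85],[0,0,0,0.3,-0.56,-7.3,0.85]]
  ]
}}

```text
t: 2.75
position: [551.1, 0.6, 114.0]
orientation: [-3.141, 0.001, -3.094]
wrist_force: [-0.4, -0.2, 0.2]
grip_width: 72.5
finger_force: 0.0
```

Call:
{"method": "drive_tool", "body": {
  "moves": [
    [[0,0,0,-0.1,0.07,-0.3,0.7],[0,0,0,-0.1,0.07,-0.3,0.55],[0,0,0,-0.1,0.07,-0.3,0.4],[0,0,0,-0.1,0.07,-0.3,0.3],[0,0,0,-0.1,0.07,-0.3,0.3],[0,0,0,-0.1,0.07,-0.3,0.3],[0,0,0,-0.1,0.07,-0.3,0.3]]
  ]
}}

```text
t: 3.45
position: [550.1, 0.5, 112.1]
orientation: [-3.14, 0.001, -3.094]
wrist_force: [-4.2, -1.3, 10.9]
grip_width: 34.6
finger_force: 60.5
```

Call:
{"method": "drive_tool", "body": {
  "moves": [
    [[0,0,0,0,0,0.2,0.3],[0,0,0,0,0,0.4,0.3],[0,0,0,0,0,0.6,0.3],[0,0,0,0,0,0.8,0.3],[0,0,0,0,0,1.0,0.3],[0,0,0,0,0,1.0,0.3]]
  ]
}}

```text
t: 4.05
position: [549.6, 1.3, 120.4]
orientation: [3.142, 0.0, -3.094]
wrist_force: [0.9, -0.3, -2.8]
grip_width: 34.4
finger_force: 60.1
```

Force of −2.8 N matches the cover's weight, so the cover is free. Carrying it to the bare bench.

Call:
{"method": "drive_tool", "body": {
  "moves": [
    [[0,0,0,0,0,2,0.3],[0,0,0,0,0,5,0.3],[0,0,0,0,-3,6,0.3],[0,0,0,0.5,-7.5,6,0.3],[0,0,0,1,-12,6,0.3],[0,0,0,2,-16,6,0.3],[0,0,0,2,-20,6,0.3],[0,0,0,2,-24,5,0.3],[0,0,0,2,-27.5,3,0.3],[0,0,0,2,-29.2,1,0.3]]
  ]
}}

```text
t: 5.05
position: [569.5, -294.2, 130.1]
orientation: [-3.14, 0.001, -3.096]
wrist_force: [-0.1, 0.9, -3.7]
grip_width: 34.4
finger_force: 61.2
```

Call:
{"method": "drive_tool", "body": {
  "moves": [
    [[0,0,0,0,0,-2,0.3],[0,0,0,0,0,-4,0.3],[0,0,0,0,0,-6,0.3],[0,0,0,0,0,-7,0.3],[0,0,0,0,0,-7,0.3],[0,0,0,0,0,-7,0.3]]
  ]
}}

```text
t: 5.65
position: [569.9, -290.8, 60.8]
orientation: [-3.141, 0.001, -3.094]
wrist_force: [0.7, 0.1, -2.7]
grip_width: 34.1
finger_force: 61.3
```

Run:
```python
from h import *
s=get_state();print(s['position'],np.degrees(s['orientation']),s['wrist_force'],s['grip_width'],s['qpos'])
a=grab_frame("scene")[200:420,330:560,::-1]; b=grab_frame("top")[130:350,400:560,::-1]
cv2.imwrite("pics/p2.png",cv2.resize(np.hstack([a,b]),None,fx=2,fy=2,interpolation=cv2.INTER_CUBIC))
```

```text
[ 569.91561064 -290.83598594   60.76526293] [-1.79980243e+02  2.94569164e-02 -1.77264332e+02] [ 0.67056642  0.1190605  -2.71651665] 34.057012856353225 [-5.95036906e-01  4.21639651e-01  1.61318947e+00  3.59764832e-05
  1.10614532e+00 -2.21359568e+00]
```

View pics/p2.png

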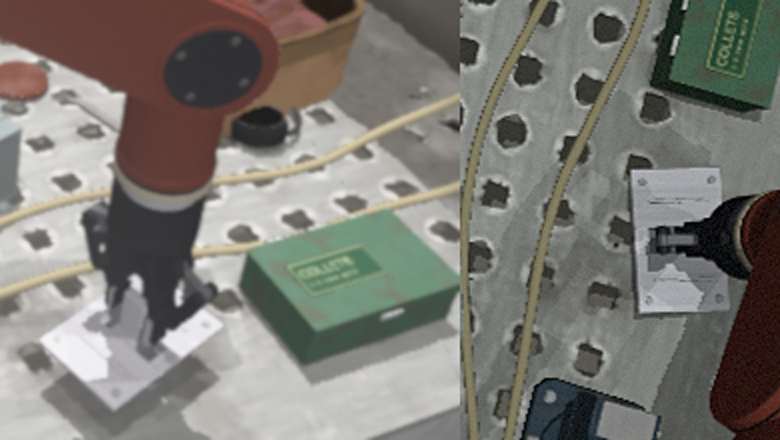

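The cover hangs level, right way up, over bare bench (cover at about (480,250) in the top view), clear of the hoses, green box and vise. Lowering it.

Call:
{"method": "drive_tool", "body": {
  "moves": [
    [[0,0,0,0,0,-1,0.3],[0,0,0,0,0,-1.5,0.3],[0,0,0,0,0,-1.7,0.3],[0,0,0,0,0,-1.8,0.3],[0,0,0,0,0,-1.9,0.3],[0,0,0,0,0,-1.9,0.3]]
  ]
}}

```text
t: 6.35
position: [569.3, -290.5, 42.2]
orientation: [3.141, -0.001, -3.094]
wrist_force: [-5.5, 3.4, 6.3]
grip_width: 34.2
finger_force: 63.2
```

Call:
{"method": "drive_tool", "body": {
  "moves": [
    [[0,0,0,0,0,0.1,0.6],[0,0,0,0,0,0.1,0.8],[0,0,0,0,0,0.1,0.85],[0,0,0,0,0,0.5,0.85],[0,0,0,0,0,3,0.85],[0,0,0,0,0,8,0.85],[0,0,0,0,0,13,0.85]]
  ]
}}

```text
t: 7.05
position: [568.8, -290.3, 171.7]
orientation: [3.14, -0.002, -3.094]
wrist_force: [0.5, -0.2, 0.9]
grip_width: 72.3
finger_force: 0.0
```

Call:
{"method": "drive_tool", "body": {
  "moves": [
    [[0,0,-8,0,4,1,0.85],[0,0,-16,0,8,1,0.7],[0,0,-24,0,12,1,0.5],[0,0,-32,-1,13,1,0.5],[0,0,-40,-2,14,1,0.5],[0,0,-48,-2,14,1,0.5],[0,0,-56,-2,14,1,0.5],[0,0,-64,-2,14,1,0.5],[0,0,-72,-2,14,1,0.5],[0,0,-80,-2,14,1,0.5]]
  ]
}}

```text
t: 8.05
position: [549.7, -150.8, 181.7]
orientation: [3.141, 0.001, 1.787]
wrist_force: [0.8, 0.1, -0.0]
grip_width: 43.0
finger_force: 0.0
```

Run:
```python
from h import *
s=get_state();print(s['position'],np.degrees(s['orientation']))
a=grab_frame("scene")[220:330,230:350,::-1]; F=grab_frame("top")
b=F[200:310,330:410,::-1]; c=F[190:300,450:540,::-1]
cv2.imwrite("pics/p3.png",cv2.resize(np.hstack([a,b,c]),None,fx=2.7,fy=2.7,interpolation=cv2.INTER_CUBIC))
cv2.imwrite("pics/p3full.png",F[:,:,::-1])
```

```text
[ 549.72642802 -150.81910332  181.74438675] [1.79956469e+02 3.07788771e-02 1.02395961e+02]
```

View pics/p3.png

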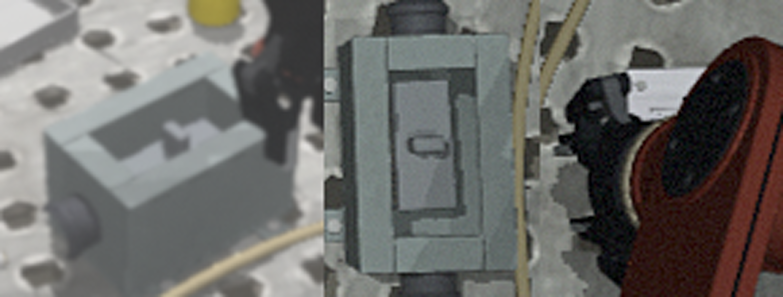

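The housing is open and the filter is visible inside it: pull rib at about (369,254) in the top view, opening centre about (370.5,256).

Run:
```python
from h import *
def b(u,v): return [(u+.5)/2.7-120-.5+330,(v+.5)/2.7-.5+200]
print("rib",ray("top",[b(429,146)],90),"open",ray("top",[b(390,68),b(478,68),b(478,236),b(390,236)],100).mean(0))
q=np.array([b(397,83),b(449,80),b(457,208),b(401,211)]); P=ray("top",q,64)
print(P.mean(0)); d=P[[0,1]].mean(0)-P[[2,3]].mean(0); print(np.degrees(np.arctan2(d[1],d[0])),np.linalg.norm(d))
```

```text
rib [[553.49727344   3.20217649  90.        ]] open [549.51059013   1.22452994 100.        ]
[554.28409125   1.12487003  64.        ]
3.1984254070862463 94.90994190067757
```

Call:
{"method": "drive_tool", "body": {
  "moves": [
    [[0,0,-8,0.4,5,0,0.5],[0,0,-9.7,0.4,10,0,0.5],[0,0,-9.7,0.4,14,-2,0.5],[0,0,-9.7,0.4,15.3,-4,0.5],[0,0,-9.7,0.4,15.3,-6,0.5],[0,0,-9.7,0.4,15.3,-6,0.5],[0,0,-9.7,0.4,15.3,-6,0.5]]
  ]
}}

```text
t: 8.85
position: [553.5, 2.1, 121.5]
orientation: [-3.141, 0.0, 1.626]
wrist_force: [0.1, -0.1, 0.7]
grip_width: 42.9
finger_force: 0.0
```

Call:
{"method": "drive_tool", "body": {
  "moves": [
    [[0,0,0,0,0,-2,0.5],[0,0,0,0,0,-3.5,0.5],[0,0,0,0,0,-4.5,0.5],[0,0,0,0,0,-5,0.5],[0,0,0,0,0,-5,0.35],[0,0,0,0,0,-5,0.2],[0,0,0,0,0,-5,0],[0,0,0,0,0,-5,0],[0,0,0,0,0,-5,0],[0,0,0,0,0,-5,0]]
  ]
}}

```text
t: 9.85
position: [554.3, 2.1, 71.9]
orientation: [3.14, 0.0, 1.624]
wrist_force: [2.6, -0.8, 1.6]
grip_width: 10.5
finger_force: 61.4
```

Call:
{"method": "drive_tool", "body": {
  "moves": [
    [[0,0,0,0,0,1,0],[0,0,0,0,0,3,0],[0,0,0,0,0,5,0],[0,0,0,0,0,8,0],[0,0,0,0,0,11,0],[0,0,0,0,0,12.5,0],[0,0,0,0,0,12.5,0]]
  ]
}}

```text
t: 10.55
position: [554.7, 2.1, 198.7]
orientation: [3.137, 0.001, 1.624]
wrist_force: [0.6, -0.1, -2.6]
grip_width: 10.4
finger_force: 60.8
```

Call:
{"method": "drive_tool", "body": {
  "moves": [
    [[0,0,0,0,4,0,0],[0,0,1,-0.5,8,0,0],[0,0,2,-1,12,0,0],[0,0,3,-2,16,0,0],[0,0,5,-3,20,0,0],[0,0,6,-4,24,0,0],[0,0,6,-4,28,-1,0],[0,0,6,-4,31,-3,0],[0,0,6,-4,31,-5,0],[0,0,6,-4,31,-7,0]]
  ]
}}

```text
t: 11.55
position: [511.4, 312.8, 122.7]
orientation: [-3.137, 0.001, 1.731]
wrist_force: [-0.8, 0.2, -2.3]
grip_width: 10.9
finger_force: 60.7
```

Run:
```python
from h import *
s=get_state();print(s['position'],s['wrist_force'],s['grip_width'])
a=grab_frame("scene")[130:300,140:330,::-1]; b=grab_frame("top")[190:360,150:340,::-1]
cv2.imwrite("pics/p4.png",cv2.resize(np.hstack([a,b]),None,fx=2.1,fy=2.1,interpolation=cv2.INTER_CUBIC))
```

```text
[511.37849815 312.83787176 122.65749129] [-0.82008511  0.21381862 -2.3002789 ] 10.912742039930146
```

View pics/p4.png

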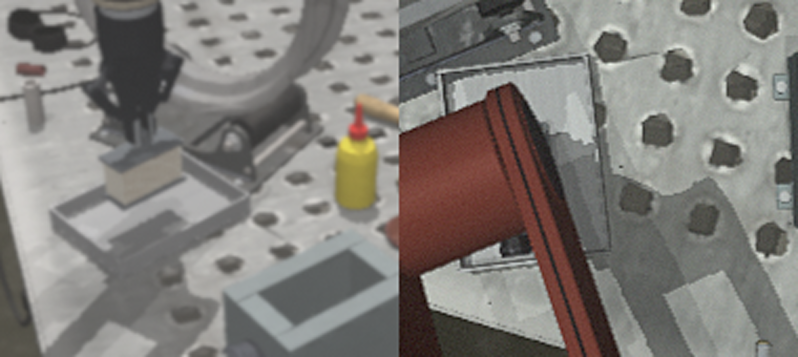

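The filter hangs upright over the tray, well within its walls. Lowering.

Call:
{"method": "drive_tool", "body": {
  "moves": [
    [[0,0,0,0.3,0,-2,0],[0,0,0,0.3,0,-4,0],[0,0,0,0.3,0,-4.6,0],[0,0,0,0.3,0,-4.8,0],[0,0,0,0.3,0,-5.0,0],[0,0,0,0.3,0,-5.1,0],[0,0,0,0.3,0,-5.1,0]]
  ]
}}

```text
t: 12.35
position: [517.0, 312.5, 76.0]
orientation: [3.14, -0.0, 1.728]
wrist_force: [-0.5, -0.2, -3.6]
grip_width: 10.8
finger_force: 60.6
```

Call:
{"method": "drive_tool", "body": {
  "moves": [
    [[0,0,0,0,0,-0.2,0],[0,0,0,0,0,-0.4,0],[0,0,0,0,0,-0.5,0],[0,0,0,0,0,-0.5,0]]
  ]
}}

```text
t: 12.75
position: [516.8, 312.3, 70.8]
orientation: [3.141, -0.0, 1.728]
wrist_force: [-0.3, 0.1, 1.9]
grip_width: 10.7
finger_force: 61.2
```

Contact with the tray floor. Releasing and rising.

Call:
{"method": "drive_tool", "body": {
  "moves": [
    [[0,0,0,0,0,0,0.2],[0,0,0,0,0,0,0.4],[0,0,0,0,0,0,0.5],[0,0,0,0,0,2,0.5],[0,0,0,0,0,6,0.5],[0,0,0,0,0,11,0.5],[0,0,-3,0,-5,13,0.5],[0,0,-6,2,-10,13,0.5],[0,0,-6,4,-15,13,0.5],[0,0,-6,5,-20,13,0.5]]
  ]
}}

```text
t: 13.75
position: [564.8, 122.4, 201.0]
orientation: [3.139, -0.0, 1.624]
wrist_force: [0.3, 0.2, 0.4]
grip_width: 42.6
finger_force: 0.0
```

Run:
```python
from h import *
s=get_state();print(s['position'],np.degrees(s['orientation']))
F=grab_frame("top"); g=F.min(2)
m=np.zeros(g.shape,np.uint8); q=np.s_[190:310,465:535]; m[q]=g[q]>175
m=cv2.morphologyEx(m,cv2.MORPH_OPEN,np.ones((3,3))); m=cv2.morphologyEx(m,cv2.MORPH_CLOSE,np.ones((7,7)))
print(quad("top",m,35))
a=F[185:315,455:545,::-1]; b=cv2.cvtColor(m*255,cv2.COLOR_GRAY2BGR)[185:315,455:545]; c=grab_frame("scene")[150:280,140:270,::-1]
cv2.imwrite("pics/p5.png",cv2.resize(np.hstack([a,b,c]),None,fx=2.5,fy=2.5,interpolation=cv2.INTER_CUBIC))
```

```text
[564.77492207 122.38079476 201.01386237] [ 1.79875415e+02 -3.99821533e-03  9.30684156e+01]
((568.952392578125, -289.67236328125), (144.49176025390625, 90.49939727783203), 2.63063907623291)
```

View pics/p5.png

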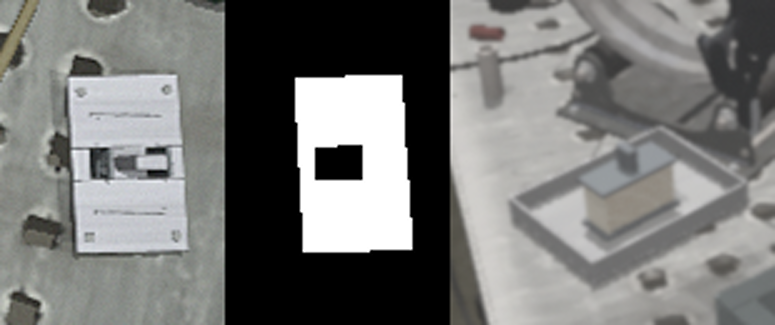

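Filter stands upright in the tray, and the cover is flat on the bench at (569, −290), yaw 2.6°, with both tabs sprung back out. Going to the cover's rib.

Call:
{"method": "drive_tool", "body": {
  "moves": [
    [[0,0,-0.4,0,-4.5,0,0.5],[0,0,-0.4,0,-9,0,0.5],[0,0,-0.4,0,-13.5,0,0.5],[0,0,-0.4,0,-18,0,0.5],[0,0,-0.4,0,-22.5,0,0.5],[0,0,-0.4,0,-27,0,0.5],[0,0,-0.4,0,-31.5,-1,0.5],[0,0,-0.4,0.2,-36,-4,0.5],[0,0,-0.4,0.2,-40.3,-7,0.5],[0,0,-0.4,0.2,-40.3,-9,0.5]]
  ]
}}

```text
t: 14.85
position: [565.3, -283.2, 108.9]
orientation: [3.141, 0.001, 1.613]
wrist_force: [0.1, 1.7, 0.5]
grip_width: 42.5
finger_force: 0.0
```

Call:
{"method": "drive_tool", "body": {
  "moves": [
    [[0,0,0,0,0,0,0.5],[0,0,0,0,0,0,0.5]]
  ]
}}

```text
t: 15.05
position: [565.7, -278.2, 110.0]
orientation: [-3.141, -0.001, 1.617]
wrist_force: [0.8, -0.1, 0.4]
grip_width: 42.5
finger_force: 0.0
```

Call:
{"method": "drive_tool", "body": {
  "moves": [
    [[0,0,0,0.35,-1.2,0,0.5],[0,0,0,0.35,-1.2,-1.5,0.5],[0,0,0,0.35,-1.2,-3,0.5],[0,0,0,0.35,-1.2,-4.2,0.5],[0,0,0,0.35,-1.2,-4.6,0.5],[0,0,0,0.35,-1.2,-4.6,0.5],[0,0,0,0.35,-1.2,-4.6,0.5]]
  ]
}}

```text
t: 15.75
position: [569.4, -291.1, 64.2]
orientation: [-3.142, -0.0, 1.617]
wrist_force: [0.7, -0.1, 0.9]
grip_width: 42.3
finger_force: 0.0
```

Call:
{"method": "drive_tool", "body": {
  "moves": [
    [[0,0,0,0,0.1,0,0.35],[0,0,0,0,0.1,0,0.2],[0,0,0,0,0.1,0,0],[0,0,0,0,0.1,0,0],[0,0,0,0,0.1,0,0],[0,0,0,0,0.1,0,0]]
  ]
}}

```text
t: 16.35
position: [569.6, -290.4, 65.0]
orientation: [3.141, 0.001, 1.617]
wrist_force: [-1.0, 1.2, 5.3]
grip_width: 10.7
finger_force: 60.3
```

Call:
{"method": "drive_tool", "body": {
  "moves": [
    [[0,0,0,0,0,1,0],[0,0,0,0,0,3,0],[0,0,0,0,0,6,0],[0,0,0,0,0,9,0],[0,0,0,0,0,12,0],[0,0,0,0,0,12,0],[0,0,0,0,0,12,0]]
  ]
}}

```text
t: 17.05
position: [569.3, -290.2, 184.1]
orientation: [3.141, 0.0, 1.617]
wrist_force: [-0.2, 0.1, -3.4]
grip_width: 10.8
finger_force: 59.3
```

Lifted by the rib with the tabs free (−3.4 N). Carrying it back over the housing.

Call:
{"method": "drive_tool", "body": {
  "moves": [
    [[0,0,0,0,4,0.5,0],[0,0,0,0,8,0.5,0],[0,0,0,-0.5,12,0.5,0],[0,0,0,-1,16,0.5,0],[0,0,0,-1.9,20,0.5,0],[0,0,0,-1.9,24,0.5,0],[0,0,0,-1.9,27.5,0.5,0],[0,0,0,-1.9,29.1,0.5,0],[0,0,0,-1.9,29.1,0,0],[0,0,0,-1.9,29.1,0,0]]
  ]
}}

```text
t: 18.05
position: [549.0, 0.6, 181.8]
orientation: [-3.138, 0.0, 1.617]
wrist_force: [-0.7, -0.0, -2.4]
grip_width: 10.6
finger_force: 59.3
```

Call:
{"method": "drive_tool", "body": {
  "moves": [
    [[0,0,0,0,0,-0.5,0],[0,0,0,0,0,-0.5,0],[0,0,0,0,0,-0.5,0]]
  ]
}}

```text
t: 18.35
position: [550.2, -0.2, 178.8]
orientation: [-3.141, 0.0, 1.615]
wrist_force: [0.1, 0.4, -2.6]
grip_width: 10.5
finger_force: 59.3
```

Run:
```python
from h import *
s=get_state();print(s['position'],np.degrees(s['orientation']),s['wrist_force'],s['grip_width'])
z=s['position'][2]-35+5
F=grab_frame("top"); g=F.min(2)
m=np.zeros(g.shape,np.uint8); q=np.s_[195:320,330:410]; m[q]=g[q]>175
m=cv2.morphologyEx(m,cv2.MORPH_OPEN,np.ones((3,3)))
print(z,quad("top",m,z))
a=F[190:325,320:425,::-1]; S=grab_frame("scene"); b=S[190:325,220:360,::-1]
cv2.imwrite("pics/p6.png",cv2.resize(np.hstack([a,b]),None,fx=3.2,fy=3.2,interpolation=cv2.INTER_CUBIC))
```

```text
[ 5.50150371e+02 -1.59883742e-01  1.78757783e+02] [-1.79959892e+02  2.88715198e-04  9.25351153e+01] [ 0.08352302  0.35990994 -2.5734697 ] 10.528867831508986
148.7577830478465 ((600.4666748046875, 21.8349552154541), (48.962947845458984, 37.246070861816406), -88.62045311927795)
```

View pics/p6.png

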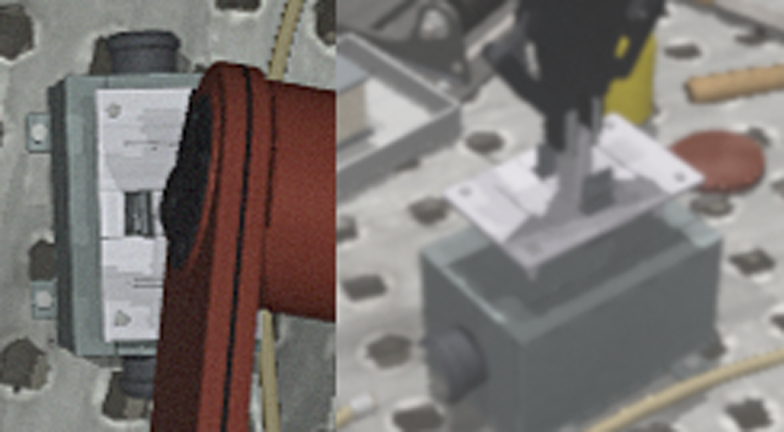

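The cover hangs level over the opening, rib gripped and tabs untouched. The arm hides part of it from above, so I check visible corners: top view (350,218) and (352.5,296); scene view (254,250), (281,273) and (334,245).

Run:
```python
from h import *
t=np.radians(2.6); R=np.array([[np.cos(t),-np.sin(t)],[np.sin(t),np.cos(t)]])
def c(u,v,x0,y0): return [(u+.5)/3.2-.5+x0,(v+.5)/3.2-.5+y0]
T=ray("top",[c(97,90,320,190),c(105,340,320,190)],148.8)[:,:2]-np.array([[73,46],[-73,46]])@R.T
S=ray("scene",[c(447-336,192,220,190),c(533-336,267,220,190),c(702-336,178,220,190)],148.8)[:,:2]-np.array([[-73,46],[-73,-46],[73,-46]])@R.T
print(T,T.mean(0)); print(S,S.mean(0))
```

```text
[[548.01342414  -1.01317657]
 [550.00300664  -0.69050155]] [549.00821539  -0.85183906]
[[552.19848933  -4.39099691]
 [551.54389273  -4.3895921 ]
 [546.16526506  -1.38661562]] [549.96921571  -3.38906821]
```

Call:
{"method": "drive_tool", "body": {
  "moves": [
    [[0,0,0,0,0.1,-1,0],[0,0,0,0,0.1,-1.7,0],[0,0,0,0,0.1,-2.3,0],[0,0,0,0,0.1,-2.8,0],[0,0,0,0,0.1,-3,0],[0,0,0,0,0.1,-3,0],[0,0,0,0,0.1,-3,0]]
  ]
}}

```text
t: 19.15
position: [550.4, 1.7, 149.2]
orientation: [3.141, 0.0, 1.617]
wrist_force: [0.1, -2.1, -1.3]
grip_width: 10.4
finger_force: 59.5
```

Call:
{"method": "drive_tool", "body": {
  "moves": [
    [[0,0,0,0,-0.1,0,0],[0,0,0,0,-0.1,-0.2,0],[0,0,0,0,-0.1,-0.4,0],[0,0,0,0,-0.1,-0.6,0],[0,0,0,0,-0.1,-0.6,0]]
  ]
}}

```text
t: 19.65
position: [551.5, 0.9, 144.5]
orientation: [3.139, 0.0, 1.617]
wrist_force: [1.2, -0.1, 4.7]
grip_width: 10.7
finger_force: 60.3
```

Call:
{"method": "drive_tool", "body": {
  "moves": [
    [[0,0,0,0,0,-0.1,0],[0,0,0,0,0,-0.2,0],[0,0,0,0,0,-0.3,0],[0,0,0,0,0,-0.4,0],[0,0,0,0,0,-0.4,0]]
  ]
}}

```text
t: 20.15
position: [550.4, 0.9, 138.9]
orientation: [3.141, -0.0, 1.617]
wrist_force: [0.6, -0.6, 0.6]
grip_width: 10.5
finger_force: 59.8
```

Call:
{"method": "drive_tool", "body": {
  "moves": [
    [[0,0,0,0,0,-0.1,0],[0,0,0,0,0,-0.2,0],[0,0,0,0,0,-0.3,0],[0,0,0,0,0,-0.4,0],[0,0,0,0,0,-0.4,0]]
  ]
}}

```text
t: 20.65
position: [549.6, 1.0, 135.0]
orientation: [-3.14, -0.0, 1.617]
wrist_force: [-2.8, 0.5, 3.4]
grip_width: 10.5
finger_force: 60.1
```

Call:
{"method": "drive_tool", "body": {
  "moves": [
    [[0,0,0,0,0,-0.1,0],[0,0,0,0,0,-0.2,0],[0,0,0,0,0,-0.2,0],[0,0,0,0,0,-0.2,0]]
  ]
}}

```text
t: 21.05
position: [549.7, 1.0, 135.0]
orientation: [-3.14, -0.0, 1.617]
wrist_force: [-9.6, 0.7, 16.2]
grip_width: 10.7
finger_force: 61.9
```

Hard stop at 135.0 mm with 16 N, so it is seated. A gentle upward tug will confirm the snap.

Call:
{"method": "drive_tool", "body": {
  "moves": [
    [[0,0,0,0,0,0.2,0],[0,0,0,0,0,0.3,0],[0,0,0,0,0,0.4,0],[0,0,0,0,0,0.4,0]]
  ]
}}

```text
t: 21.45
position: [549.7, 1.0, 136.1]
orientation: [-3.14, -0.0, 1.616]
wrist_force: [0.3, 0.1, -4.5]
grip_width: 10.7
finger_force: 59.1
```

Call:
{"method": "drive_tool", "body": {
  "moves": [
    [[0,0,0,0,0,0.1,0],[0,0,0,0,0,0.1,0],[0,0,0,0,0,0.1,0]]
  ]
}}

```text
t: 21.75
position: [549.5, 1.0, 136.4]
orientation: [-3.14, -0.001, 1.616]
wrist_force: [4.1, 0.3, -19.6]
grip_width: 10.3
finger_force: 58.3
```

It holds against about 17 N with almost no motion and no tilt, so it is snapped in. Press back lightly, let go and rise.

Call:
{"method": "drive_tool", "body": {
  "moves": [
    [[0,0,0,0,0,-0.3,0],[0,0,0,0,0,-0.35,0],[0,0,0,0,0,-0.35,0],[0,0,0,0,0,-0.3,0.25],[0,0,0,0,0,-0.3,0.5],[0,0,0,0,0,-0.3,0.5],[0,0,0,0,0,2,0.5],[0,0,0,0,0,6,0.5],[0,0,0,0,0,10,0.5],[0,0,0,0,0,12,0.5]]
  ]
}}

```text
t: 22.75
position: [551.9, 0.6, 262.9]
orientation: [3.136, 0.001, 1.617]
wrist_force: [0.3, -1.3, -0.4]
grip_width: 42.6
finger_force: 0.0
```

Call:
{"method": "drive_tool", "body": {
  "moves": [
    [[0,0,0,-3,-4,2,0.5],[0,0,0,-6,-8,2,0.5],[0,0,0,-8,-12,2,0.5],[0,0,0,-8,-16,2,0.5],[0,0,0,-8,-20,2,0.5],[0,0,0,-8,-20,2,0.5]]
  ]
}}

```text
t: 23.35
position: [469.8, -203.4, 278.7]
orientation: [3.141, 0.002, 1.612]
wrist_force: [-0.4, 1.2, -0.6]
grip_width: 42.4
finger_force: 0.0
```

Run:
```python
from h import *
s=get_state();print(s['position'],s['wrist_force'],s['grip_width'])
F=grab_frame("top"); g=F.min(2).astype(int)
m=np.zeros(g.shape,bool); q=np.s_[205:310,335:405]; m[q]=g[q]>190
m=cv2.morphologyEx(m.astype(np.uint8),cv2.MORPH_CLOSE,np.ones((5,5)))
print(quad("top",m,105))
A=cv2.imread("pics/top0.png").astype(int)[:,:,::-1]
d=np.abs(A-F)[205:310,335:405].max(2); print("diff housing",d.mean(),(d>40).sum())
d=np.abs(A-F)[215:320,165:258].max(2); print("tray",(d>40).sum())
d=np.abs(A-F)[120:180,240:405].max(2); print("bystanders",(d>40).sum())
A=cv2.imread("pics/scene0.png").astype(int)[:,:,::-1]; S=grab_frame("scene")
d=np.abs(A-S)[240:290,250:335].max(2); print("scene cover",d.mean(),(d>40).sum())
```

```text
[ 469.75050742 -203.38014489  278.66005295] [-0.35058093  1.18476934 -0.57783311] 42.42726221586586
((550.2052001953125, 1.4272537231445312), (143.17994689941406, 88.66630554199219), 2.6968822479248047)
diff housing 7.955102040816326 200
tray 1165
bystanders 7
scene cover 31.57435294117647 579
```

```bash
python3 -c "
from station import *
print(finish_job())"
```

```text
the job is handed in; nothing more can be done
None
```

The filter stands upright in the tray, and the cover is back on the housing and held against a 17 N upward tug; the job was handed in at about 23 s of the 72 s allowed, with the arm clear and the bystanders not moved.

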